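# Put the hole saws away in their holder blocks

### The job

Put the four hole saws away in the four wooden holder blocks by size: the smallest saw in the block with the smallest pocket, the next larger in the next larger pocket, and so on to the largest saw in the largest pocket, each standing upright on its teeth on the pocket floor. Leave the plain steel collar and the grey tin where they are.

Things in the scene. Friction and masses are not known exactly. Their poses are not given: they have to be found in the camera images.
- saw_a: the smallest of four hole saws: a dark steel toothed cup 28 mm in diameter and 40 mm high, standing on its teeth, with a bright round steel shank 18 mm in diameter rising 36 mm from the centre of its closed top (76 mm high in all). Origin: centre of its underside, z up along the shank; it may be turned any way about z. Loose, under 0.4 kg; the shank is the easy grip, from above.
- saw_b: the second smallest of four hole saws: a dark steel toothed cup 40 mm in diameter and 40 mm high, standing on its teeth, with a bright round steel shank 18 mm in diameter rising 36 mm from the centre of its closed top (76 mm high in all). Origin: centre of its underside, z up along the shank; it may be turned any way about z. Loose, under 0.4 kg; the shank is the easy grip, from above.
- saw_c: the second largest of four hole saws: a dark steel toothed cup 52 mm in diameter and 40 mm high, standing on its teeth, with a bright round steel shank 18 mm in diameter rising 36 mm from the centre of its closed top (76 mm high in all). Origin: centre of its underside, z up along the shank; it may be turned any way about z. Loose, under 0.4 kg; the shank is the easy grip, from above.
- saw_d: the largest of four hole saws: a dark steel toothed cup 64 mm in diameter and 40 mm high, standing on its teeth, with a bright round steel shank 18 mm in diameter rising 36 mm from the centre of its closed top (76 mm high in all). Origin: centre of its underside, z up along the shank; it may be turned any way about z. Loose, under 0.4 kg; the shank is the easy grip, from above.
- block_a: holder block with the smallest pocket: a pale plywood block 96 x 96 mm and 24 mm high, fixed to the bench, with one round pocket 46 mm in diameter and 14 mm deep in the middle of its top (pocket floor 10 mm above the bench). It is the place for the 28 mm saw. Origin: centre of its underside, below the pocket's centre; z up, x and y along its sides.
- block_b: holder block with the second smallest pocket: a pale plywood block 96 x 96 mm and 24 mm high, fixed to the bench, with one round pocket 58 mm in diameter and 14 mm deep in the middle of its top (pocket floor 10 mm above the bench). It is the place for the 40 mm saw. Origin: centre of its underside, below the pocket's centre; z up, x and y along its sides.
- block_c: holder block with the second largest pocket: a pale plywood block 96 x 96 mm and 24 mm high, fixed to the bench, with one round pocket 70 mm in diameter and 14 mm deep in the middle of its top (pocket floor 10 mm above the bench). It is the place for the 52 mm saw. Origin: centre of its underside, below the pocket's centre; z up, x and y along its sides.
- block_d: holder block with the largest pocket: a pale plywood block 96 x 96 mm and 24 mm high, fixed to the bench, with one round pocket 82 mm in diameter and 14 mm deep in the middle of its top (pocket floor 10 mm above the bench). It is the place for the 64 mm saw. Origin: centre of its underside, below the pocket's centre; z up, x and y along its sides.
- collar: bystander: a plain bright steel shaft collar, a ring 50 mm outside, 26 mm bore, 30 mm high, lying flat on the bench, no shank and no teeth; not a hole saw. Loose. Origin: centre of its underside, z up.
- tin: bystander: a closed grey tin, 60 mm in diameter and 60 mm high, upright, no shank. Loose. Origin: centre of its underside, z up.

How it is judged:
By the outcome, as a careful person would: the job done as asked, in the order asked, and still so for the second after the job is handed in, with the robot touching nothing.
It also fails if it takes over 99 s, if anything falls off the work surface, if the arm or the gripper's body presses on something with over 40 N, if the wrist force passes 120 N, or if a joint passes its speed limit or range.

### The arm

A 6-joint arm with a two-finger parallel gripper is mounted at the origin on the work surface. World frame = base frame: x ahead of the robot, y to its left, z up, the work surface at z = 0. Lengths are in m, angles in rad, forces in N, time in s.
With the tool pointing down it reaches from about 0.375 to 0.9 m from the base axis. Payload 3.1 kg.
Tool frame: the origin (TCP) lies at the very end of the fingers, on their centre line; the grasp point (between the pads) lies 19 mm behind it; x points along the fingers, y is the direction in which the jaws open and shut, and the axes are right-handed (so a half turn about x gives the same grasp; the last joint's range is limited). The gripper opens to 87 mm and grips with 3 to 60 N. Pads are 19 mm wide; open, the fingers measure 117 mm over their backs; the gripper's body (75 mm by 190 mm) begins 51 mm behind the grasp point.
Start: joints at [-1.353, 0.527, 1.433, -0, 1.181, -0.178], TCP at [0.241, -0.577, 0.223] pointing down, gripper open.
Joint ranges: [-3.08, 3.08], [-0.75, 2.2], [0.22, 2.44], [-1.43, 4.57], [0, 2.65], [-2.85, 2.85]. Speed limits (rad/s): [2.79, 2.79, 3.14, 3.14, 3.14, 3.14].

### API

Orientations are given as a unit quaternion [x, y, z, w].
In Python, from workcell import env gives the robot as it stands.
- The arm moves only by the tool send_rows, never from a script. Its argument "targets" is a list of rows, each an object of numbers: "x", "y", "z": the shift along the tool's x, y, z in cm; "wx", "wy", "wz": the turn, a rotation vector about the tool's x, y, z in rad. In form: [{"x": .., "y": .., "z": .., "wx": .., "wy": .., "wz": ..}, ...]. A call has 1 to 12 rows; each row is the pose to reach, as a shift and turn from the pose commanded when the call began, along the tool's axes at that moment; what a row does not reach only later rows make up. A row lasts 1/12 s, in which the tool goes at most 41.7 mm and 7.16 degrees, less where a joint would pass 70% of its speed; a pose out of reach is approached as far as the arm can. A call with a gripper value outside its range is refused whole. "jaw" is the finger opening in cm, from 0 to 8.7, set as the call begins (left out, the last holds). The fingers move at their own pace and stop on an object; the grip force is fixed at half the most. Time passes only in rows, so rows that repeat a pose let the fingers close. It gives the time, the measured TCP pose, the force and the opening at its end, in the units of the state.
- env.sense(): the state, without advancing time (a new reading comes with each control period).
- env.capture(name): name is "scene" or "top" or "wrist"; returns (picture, depth): 400x640x3 uint8, red, green, blue; 400x640 float32, m along the optical axis (not along the pixel's ray), 0 where there is no reading.
- env.get_calibration(name): a dict with "K" (3x3 intrinsics, pixels), "eye" and "rotation" of the camera in the world; the wrist camera has in their place "T_tool_cam" (4x4, takes a point from camera to tool coordinates, whose origin is the TCP and whose axes are the tool frame's). Camera axes: x right, y up, looking along -z (the intrinsics and any distortion apply to the point x, -y, -z); pixel columns grow to the right and rows downward; lengths in m; the calibration is good to about 2 mm. A picture is of the moment at which its call begins: read the wrist's pose just before it. get_calibration takes no time and is no camera call.
- env.sign_off(): hands the job in, once; it reports no verdict.
The state is a dict: "clock": time; "qpos": joint angles; "dq": joint speeds; "tau": joint torques, N m; "ee_pos": TCP position; "eef_rot": TCP orientation; "ft_force": force on the tool from outside, world axes, zero at the start; "moment": the same for the moment, N m; "grip_width": finger opening in m.
Only numpy, scipy, OpenCV 4.12 (cv2) and the standard library are available. Lean on these libraries where they do the work, as an engineer would, in place of code of your own. Each camera call takes 0.05 s, during which the arm holds its last target.

## Working session

There is one attempt and no reset: what is moved stays moved. The work goes in short steps, Python scripts to look and compute and a tool call to move; the robot and the scene stay as the last step left them, time stands still between calls to the robot, and variables do not carry over. Pictures are saved under pics/ and viewed, and the job is handed in when it is done.

Besides the shell and the picture viewer there is one more tool, called after ">>>" as a command line: name --argument value ..., lists and objects as JSON in quotes. send_rows: Moves the arm, as the interface text tells. Its arguments: {"type":"object","properties":{"targets":{"type":"array","items":{"type":"object","properties":{"x":{"type":"number"},"y":{"type":"number"},"z":{"type":"number"},"wx":{"type":"number"},"wy":{"type":"number"},"wz":{"type":"number"}}}},"jaw":{"type":"number"}},"required":["targets"]}

```bash
mkdir -p pics; ls
python3 - <<'E'
from workcell import env
import numpy as np,cv2
np.set_printoptions(precision=4,suppress=True)
s=env.sense();print(s)
for n in("top","scene"):
    c=env.get_calibration(n);print(n,c)
    im,d=env.capture(n);cv2.imwrite(f"pics/{n}0.png",im[:,:,::-1]);np.savez(f"{n}0.npz",im=im,d=d)
print(env.get_calibration("wrist"))
E
```

```text
pics
{'clock': 0.0, 'qpos': array([-1.3535,  0.5285,  1.4339, -0.    ,  1.1814, -0.1785]), 'dq': array([ 0.0012, -0.0016, -0.0007, -0.0003,  0.0001,  0.0014]), 'tau': array([ -0.0002, -44.0045, -17.6589,   0.0633,   0.0585,  -0.0002]), 'ee_pos': array([ 0.2408, -0.5759,  0.2216]), 'eef_rot': array([-0.6933, -0.1398,  0.6933, -0.1383]), 'ft_force': array([ 0.4977, -0.6371, -0.3849]), 'moment': array([ 0.0434, -0.0086, -0.0192]), 'grip_width': 0.08713684844747346}
top {'K': array([[393.4114,   0.    , 320.504 ],
       [  0.    , 393.4114, 204.1433],
       [  0.    ,   0.    ,   1.    ]]), 'eye': array([ 0.4058, -0.0119,  0.9411]), 'rotation': array([-0.0501,  0.0534,  0.7087, -0.7017])}
scene {'K': array([[410.2092,   0.    , 317.3307],
       [  0.    , 410.2092, 192.6316],
       [  0.    ,   0.    ,   1.    ]]), 'eye': array([0.9782, 0.6341, 0.7068]), 'rotation': array([0.1392, 0.4064, 0.8623, 0.2683])}
{'K': array([[343.6737,   0.    , 319.2156],
       [  0.    , 343.6737, 199.7992],
       [  0.    ,   0.    ,   1.    ]]), 'T_tool_cam': array([[ 0.0005,  0.2497, -0.9683, -0.1617],
       [ 1.    , -0.    ,  0.0005,  0.0013],
       [ 0.0001, -0.9683, -0.2497, -0.0672],
       [ 0.    ,  0.    ,  0.    ,  1.    ]])}
```

View pics/top0.png

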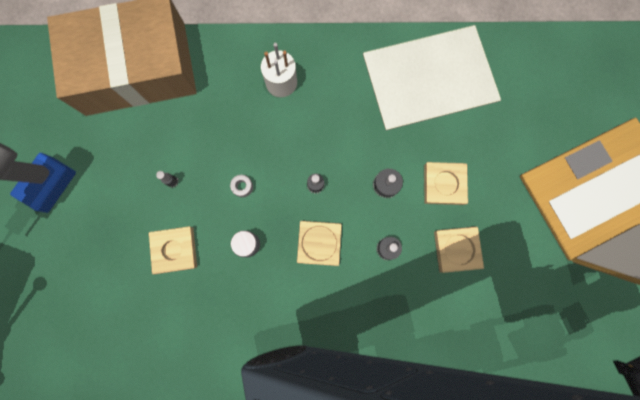

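View pics/scene0.png

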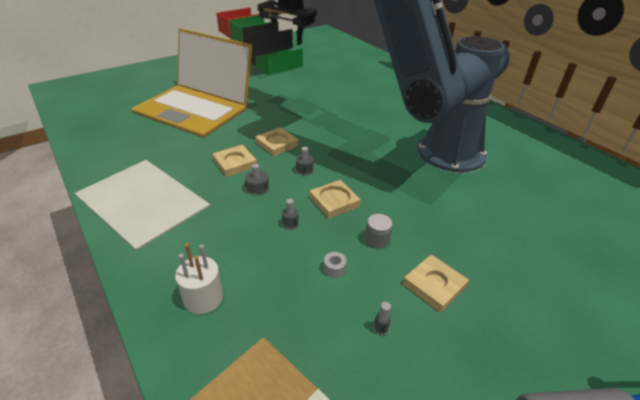

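Top view: saws at about (167,178) smallest, (316,182), (390,248) and (389,182). Blocks are at (172,250), (320,243), (447,183) and (460,250). The collar is at (241,185) and the tin at (244,243). Next I'll measure them.

```bash
cat > h.py <<'E'
import numpy as np,cv2
from scipy.spatial.transform import Rotation as R
np.set_printoptions(precision=4,suppress=True)
def pose(cal,s=None):
    if "eye" in cal: return R.from_quat(cal["rotation"]).as_matrix(),np.array(cal["eye"])
    Rt=R.from_quat(s["eef_rot"]).as_matrix();T=np.array(cal["T_tool_cam"])
    return Rt@T[:3,:3],Rt@T[:3,3]+s["ee_pos"]
def rays(cal,uv,s=None):
    K=np.array(cal["K"]);uv=np.atleast_2d(uv).astype(float)
    d=np.c_[(uv[:,0]-K[0,2])/K[0,0],-(uv[:,1]-K[1,2])/K[1,1],-np.ones(len(uv))]
    Rm,e=pose(cal,s);return d@Rm.T,e
def onz(cal,uv,z,s=None):
    D,e=rays(cal,uv,s);return e+D*((z-e[2])/D[:,2])[:,None]
def pts(cal,dep,s=None):
    h,w=dep.shape;v,u=np.mgrid[:h,:w]
    D,e=rays(cal,np.c_[u.ravel(),v.ravel()],s)
    P=e+D*dep.ravel()[:,None];return P.reshape(h,w,3)
E
python3 - <<'E'
from h import *
from workcell import env
for n in("top","scene"):
    z=np.load(f"{n}0.npz");c=env.get_calibration(n);P=pts(c,z["d"])
    hsv=cv2.cvtColor(z["im"],cv2.COLOR_RGB2HSV)
    g=(hsv[:,:,0]>50)&(hsv[:,:,0]<90)&(hsv[:,:,1]>80)&(z["d"]>0)
    roi=(P[...,0]>.35)&(P[...,0]<.65)&(abs(P[...,1])<.45)
    print(n,"bench z",np.median(P[g&roi][:,2]),P[g&roi][:,2].std())
    m=(roi&(P[...,2]>.012)&(P[...,2]<.12)).astype(np.uint8)
    k,l,st,ce=cv2.connectedComponentsWithStats(m)
    for i in range(1,k):
        if st[i,4]<40: continue
        q=P[l==i];t=q[q[:,2]>q[:,2].max()-.008]
        print(i,st[i],ce[i],"zmax",q[:,2].max(),np.median(q[:,2]),"top c",t[:,:2].mean(0),"ext",(q.max(0)-q.min(0))[:2],"mid",((q.max(0)+q.min(0))/2)[:2])
E
```

```text
top bench z -0.0006500544529708385 0.001675003103564543
1 [ 425  163   43   41 1271] [446.0323 183.214 ] zmax 0.028141941371909507 0.023057149090280227 top c [ 0.5893 -0.3171] ext [0.099  0.0997] mid [ 0.5894 -0.3172]
2 [374 169  29  28 634] [388.0757 182.5899] zmax 0.07928210675645542 0.03940614506201934 top c [ 0.5905 -0.1772] ext [0.0626 0.0631] mid [ 0.5902 -0.1769]
3 [156 171  21  16 200] [166.3   178.435] zmax 0.07945198894811245 0.040707951595572445 top c [0.6032 0.3432] ext [0.0274 0.026 ] mid [0.6026 0.3421]
4 [230 175  22  22 301] [240.7741 185.5581] zmax 0.03334155035517539 0.02882265242495785 top c [0.5875 0.1718] ext [0.0497 0.0499] mid [0.5878 0.1719]
5 [307 174  17  19 256] [315.2109 182.7617] zmax 0.07821961981962022 0.039584123661342285 top c [ 0.5915 -0.0051] ext [0.0392 0.038 ] mid [ 0.5916 -0.0044]
17 [297 222  44  44 772] [319.101 243.263] zmax 0.028368677655744468 0.023175343608893118 top c [ 0.4491 -0.0126] ext [0.1006 0.1009] mid [ 0.4492 -0.0116]
18 [ 149  227   47   47 1531] [171.5624 250.2299] zmax 0.028355457894103875 0.02317025320383448 top c [0.4369 0.33
[... 1277 characters left out ...]
.039106633804990354 top c [ 0.5931 -0.0027] ext [0.0389 0.0415] mid [ 0.5926 -0.0034]
15 [365 214  27  32 693] [378.368  229.1573] zmax 0.06261494059030881 0.05217515102605663 top c [0.4502 0.1588] ext [0.0579 0.0583] mid [0.4509 0.1598]
16 [324 252  23  22 379] [334.5963 262.2691] zmax 0.03247298754789474 0.02821044504002146 top c [0.5893 0.174 ] ext [0.0487 0.0504] mid [0.5886 0.1732]
17 [ 404  255   65   54 1625] [436.3022 280.8068] zmax 0.02710111086550404 0.023337455360841863 top c [0.4393 0.3329] ext [0.1091 0.1066] mid [0.4368 0.3311]
21 [374 302  17  30 358] [383.0223 317.3073] zmax 0.07770206769855137 0.040162634446971046 top c [0.6049 0.3451] ext [0.0279 0.0279] mid [0.6043 0.3442]
```

Run:
```python
from h import *
from workcell import env
B=[(.5894,-.3172),(.4492,-.0116),(.4379,.330),(.432,-.3389)]
for n in("top","scene"):
    z=np.load(f"{n}0.npz");c=env.get_calibration(n);P=pts(c,z["d"])
    for b in B:
        near=(np.hypot(P[...,0]-b[0],P[...,1]-b[1])<.075)
        pocket=near&(np.hypot(P[...,0]-b[0],P[...,1]-b[1])<.045)&(P[...,2]<.0165)&(z["d"]>0)
        q=P[pocket]
        top=(near&(P[...,2]>.019)&(P[...,2]<.03)).astype(np.uint8)
        cs,h=cv2.findContours(top,cv2.RETR_CCOMP,cv2.CHAIN_APPROX_NONE)
        o=max([i for i in range(len(cs)) if h[0][i][3]<0],key=lambda i:cv2.contourArea(cs[i]))
        oc=onz(c,cs[o].reshape(-1,2),.024)[:,:2].astype(np.float32)
        rect=cv2.minAreaRect(oc*1000)
        hs=[i for i in range(len(cs)) if h[0][i][3]==o]
        out=""
        if hs:
            i=max(hs,key=lambda i:cv2.contourArea(cs[i]))
            hc=onz(c,cs[i].reshape(-1,2),.024)[:,:2]
            (x,y),r=cv2.minEnclosingCircle((hc*1000).astype(np.float32));out=f"hole mm {x:.1f} {y:.1f} d{2*r:.1f} ext {np.ptp(hc,axis=0)*1000}"
        print(n,b,"rect",np.round(rect[0],1),np.round(rect[1],1),round(rect[2],1),out,"floor ext",np.ptp(q,axis=0)[:2]*1000 if len(q) else None, "n",len(q))
```

```text
top (0.5894, -0.3172) rect [ 589. -317.] [97.2 96.9] 87.2 hole mm 589.2 -316.9 d61.4 ext [58.3349 59.4655] floor ext [54.4024 53.6561] n 424
top (0.4492, -0.0116) rect [449.5 -12.3] [95.8 95.8] 85.4 hole mm 449.6 -12.4 d85.5 ext [83.4901 83.7483] floor ext [79.6879 80.2836] n 953
top (0.4379, 0.33) rect [437.  329.4] [96.1 97.3] 7.8 hole mm 436.6 329.1 d49.4 ext [48.3248 46.5872] floor ext [44.6017 41.3004] n 285
top (0.432, -0.3389) rect [ 431.4 -338. ] [95.7 98.2] 5.1 hole mm 431.1 -337.2 d74.4 ext [71.6162 74.0758] floor ext [68.3055 65.6945] n 675
scene (0.5894, -0.3172) rect [ 590.3 -312.8] [104.7  97.8] 87.2 hole mm 590.6 -314.7 d62.9 ext [57.8892 58.3409] floor ext [51.3129 77.1817] n 137
scene (0.4492, -0.0116) rect [451.   -9.4] [101.3  99.1] 85.6 hole mm 451.1 -9.5 d84.4 ext [82.1362 83.6065] floor ext [74.6688 87.1896] n 421
scene (0.4379, 0.33) rect [439.  331.6] [99.6 97.1] 7.8 hole mm 438.3 331.8 d48.9 ext [46.7822 47.2478] floor ext [70.0238 39.6411] n 244
scene (0.432, -0.3389) rect [ 433.  -335.3] [100.  102.8] 5.0 hole mm 431.3 -336.4 d75.9 ext [71.5416 73.3667] floor ext [82.5248 81.9514] n 163
```

Run:
```python
from h import *
im=np.load("top0.npz")["im"]
t=[cv2.resize(im[y-26:y+26,x-26:x+26,::-1],(390,290),interpolation=cv2.INTER_CUBIC) for x,y in((447,183),(320,243),(172,250),(460,250))]
cv2.imwrite("pics/blk.png",np.vstack([np.hstack(t[:2]),np.hstack(t[2:])]))
```

```text
(no output)
```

View pics/blk.png

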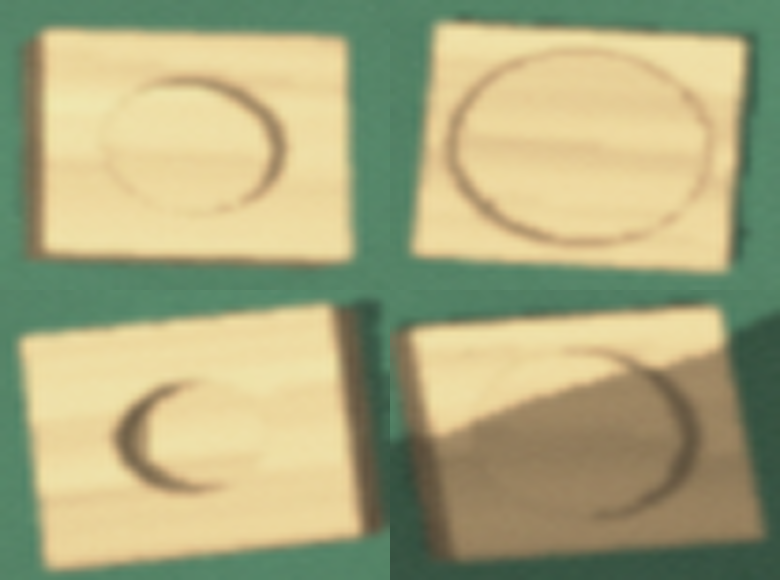

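```bash
cat > mv.py <<'E'
# usage: mv.py x y z -> tool-frame shift (cm) from the given/measured pose to world target
import sys
from h import *
from workcell import env
s=env.sense();Rm=R.from_quat(s["eef_rot"]).as_matrix()
print("t",s["clock"],"p",s["ee_pos"],"q6",s["qpos"][[0,5]],"w",s["grip_width"],"F",s["ft_force"])
if len(sys.argv)>1:
    t=np.array(list(map(float,sys.argv[1:4])));print("shift cm",Rm.T@(t-s["ee_pos"])*100)
E
python3 mv.py .604 .344 .15; python3 -c "
from h import *
from workcell import env
print(R.from_quat(env.sense()['eef_rot']).as_matrix())"
```

```text
t 0.1 p [ 0.2408 -0.576   0.2217] q6 [-1.3535 -0.1785] w 0.08723752773994621 F [-0.5938 -0.3057  0.5083]
shift cm [  7.3238 -70.8761 -68.9766]
[[-0.0004  0.3855 -0.9227]
 [ 0.0019 -0.9227 -0.3855]
 [-1.     -0.0019 -0.0003]]
```

>>> send_rows --targets '[{"y":-3,"z":-2.8,"wx":0.1},{"y":-6,"z":-5.6,"wx":0.2},{"y":-9,"z":-8.4,"wx":0.3},{"y":-12,"z":-11.2,"wx":0.396},{"y":-15,"z":-14,"wx":0.396},{"y":-18,"z":-16.8,"wx":0.396},{"y":-21,"z":-19.6,"wx":0.396},{"y":-24,"z":-22.4,"wx":0.396},{"y":-27,"z":-25.2,"wx":0.396},{"y":-30,"z":-28,"wx":0.396},{"y":-32,"z":-30,"wx":0.396},{"y":-32,"z":-30,"wx":0.396}]' --jaw 8.7

```text
$.targets[0]: bad value
```

```bash
python3 mv.py .604 .344 .15;python3 -c "
from h import *
from workcell import env
print(R.from_quat(env.sense()['eef_rot']).as_matrix())"
```

```text
t 0.1 p [ 0.2408 -0.576   0.2217] q6 [-1.3535 -0.1785] w 0.08723752773994621 F [-0.5938 -0.3057  0.5083]
shift cm [  7.3238 -70.8761 -68.9766]
[[-0.0004  0.3855 -0.9227]
 [ 0.0019 -0.9227 -0.3855]
 [-1.     -0.0019 -0.0003]]
```

>>> send_rows --targets '[{"x":0,"y":-3,"z":-2.8,"wx":0.1,"wy":0,"wz":0},{"x":0,"y":-6,"z":-5.6,"wx":0.2,"wy":0,"wz":0},{"x":0,"y":-9,"z":-8.4,"wx":0.3,"wy":0,"wz":0},{"x":0,"y":-12,"z":-11.2,"wx":0.396,"wy":0,"wz":0},{"x":0,"y":-15,"z":-14,"wx":0.396,"wy":0,"wz":0},{"x":0,"y":-18,"z":-16.8,"wx":0.396,"wy":0,"wz":0},{"x":0,"y":-21,"z":-19.6,"wx":0.396,"wy":0,"wz":0},{"x":0,"y":-24,"z":-22.4,"wx":0.396,"wy":0,"wz":0},{"x":0,"y":-27,"z":-25.2,"wx":0.396,"wy":0,"wz":0},{"x":0,"y":-30,"z":-28,"wx":0.396,"wy":0,"wz":0},{"x":0,"y":-32,"z":-30,"wx":0.396,"wy":0,"wz":0},{"x":0,"y":-32,"z":-30,"wx":0.396,"wy":0,"wz":0}]' --jaw 8.7

```text
clock: 1.1
ee_pos: [0.3943, -0.1605, 0.2223]
eef_rot: [-0.707, -0.003, 0.708, -0.001]
ft_force: [0.3, -0.8, -0.7]
grip_width: 0.0874
```

```bash
python3 mv.py .604 .344 .15;python3 -c "
from h import *
from workcell import env
print(R.from_quat(env.sense()['eef_rot']).as_matrix())"
```

```text
t 1.1 p [ 0.3943 -0.1605  0.2223] q6 [-0.6516  0.9125] w 0.08737611456360336 F [ 0.3158 -0.753  -0.7481]
shift cm [  7.3605 -50.3097 -21.2547]
[[-0.0014  0.0054 -1.    ]
 [ 0.0033 -1.     -0.0054]
 [-1.     -0.0033  0.0014]]
```

>>> send_rows --targets '[{"x":0,"y":-3.8,"z":-1.6,"wx":0,"wy":0,"wz":0},{"x":0,"y":-7.6,"z":-3.2,"wx":0,"wy":0,"wz":0},{"x":0,"y":-11.4,"z":-4.8,"wx":0,"wy":0,"wz":0},{"x":0,"y":-15.2,"z":-6.4,"wx":0,"wy":0,"wz":0},{"x":0,"y":-19,"z":-8,"wx":0,"wy":0,"wz":0},{"x":0,"y":-22.8,"z":-9.6,"wx":0,"wy":0,"wz":0},{"x":0,"y":-26.6,"z":-11.2,"wx":0,"wy":0,"wz":0},{"x":0,"y":-30.4,"z":-12.8,"wx":0,"wy":0,"wz":0},{"x":0,"y":-34.2,"z":-14.4,"wx":0,"wy":0,"wz":0},{"x":0,"y":-38,"z":-16,"wx":0,"wy":0,"wz":0},{"x":0,"y":-41.8,"z":-17.6,"wx":0,"wy":0,"wz":0},{"x":0,"y":-45,"z":-19.2,"wx":0,"wy":0,"wz":0}]'

```text
clock: 2.1
ee_pos: [0.5872, 0.2862, 0.222]
eef_rot: [-0.707, -0.0, 0.707, -0.0]
ft_force: [0.8, -0.9, 0.1]
grip_width: 0.0875
```

>>> send_rows --targets '[{"x":2,"y":-2,"z":-1,"wx":0,"wy":0,"wz":0},{"x":4,"y":-4,"z":-2,"wx":0,"wy":0,"wz":0},{"x":7,"y":-5.4,"z":-2.1,"wx":0,"wy":0,"wz":0},{"x":7,"y":-5.4,"z":-2.1,"wx":0,"wy":0,"wz":0},{"x":7,"y":-5.4,"z":-2.1,"wx":0,"wy":0,"wz":0}]'

```text
clock: 2.52
ee_pos: [0.606, 0.3373, 0.1496]
eef_rot: [-0.705, 0.001, 0.709, -0.001]
ft_force: [-0.2, -0.7, -0.0]
grip_width: 0.0872
```

```bash
python3 mv.py .604 .344 .043;python3 - <<'E'
from h import *
from workcell import env
s=env.sense()
im,d=env.capture("wrist");cv2.imwrite("pics/w1.png",im[:,:,::-1])
c=env.get_calibration("wrist");P=pts(c,d,s)
for (x,y) in((.604,.344),(.4375,.330)):
  for zt in ((.068,.09),(.019,.03)):
    m=(np.hypot(P[...,0]-x,P[...,1]-y)<.07)&(P[...,2]>zt[0])&(P[...,2]<zt[1])&(d>0)
    if m.sum(): q=P[m];print(x,y,zt,m.sum(),q.mean(0),(q.max(0)+q.min(0))/2)
E
```

```text
t 2.5167 p [0.606  0.3373 0.1496] q6 [0.3475 1.9179] w 0.08717738558943895 F [-0.2317 -0.6575 -0.0349]
shift cm [10.6588 -0.6965  0.1343]
0.604 0.344 (0.068, 0.09) 504 [0.6061 0.3421 0.0751] [0.6054 0.3424 0.0727]
0.604 0.344 (0.019, 0.03) 83 [0.616  0.3416 0.0254] [0.6135 0.3416 0.0247]
0.4375 0.33 (0.019, 0.03) 883 [0.4833 0.3332 0.023 ] [0.4804 0.3344 0.0224]
```

View pics/w1.png

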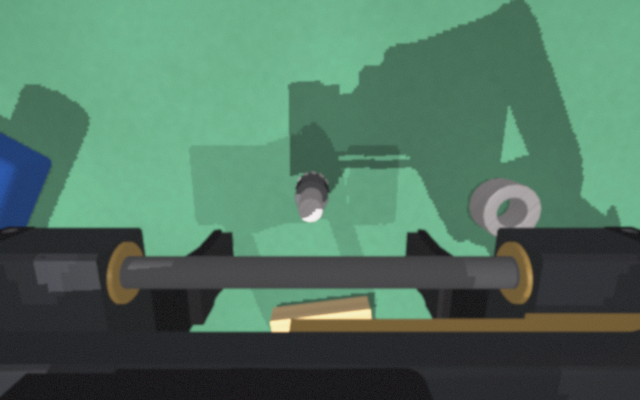

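>>> send_rows --targets '[{"x":3,"y":-0.6,"z":0.1,"wx":0,"wy":0,"wz":0},{"x":6,"y":-0.6,"z":0.1,"wx":0,"wy":0,"wz":0},{"x":9,"y":-0.6,"z":0.1,"wx":0,"wy":0,"wz":0},{"x":10.6,"y":-0.6,"z":0.1,"wx":0,"wy":0,"wz":0},{"x":10.6,"y":-0.6,"z":0.1,"wx":0,"wy":0,"wz":0},{"x":10.6,"y":-0.6,"z":0.1,"wx":0,"wy":0,"wz":0}]'

```text
clock: 3.07
ee_pos: [0.6075, 0.3432, 0.0478]
eef_rot: [0.708, -0.0, -0.707, -0.001]
ft_force: [0.1, 0.5, 0.8]
grip_width: 0.0872
```

```bash
python3 mv.py .6045 .3435 .043
```

```text
t 3.0667 p [0.6075 0.3432 0.0478] q6 [0.3546 1.927 ] w 0.08718610995672339 F [0.0747 0.4934 0.82  ]
shift cm [ 0.4833 -0.0306  0.3055]
```

>>> send_rows --targets '[{"x":0.3,"y":0,"z":0.25,"wx":0,"wy":0,"wz":0},{"x":0.3,"y":0,"z":0.25,"wx":0,"wy":0,"wz":0},{"x":0.3,"y":0,"z":0.25,"wx":0,"wy":0,"wz":0}]'

```text
clock: 3.32
ee_pos: [0.6051, 0.3445, 0.0457]
eef_rot: [0.708, 0.0, -0.706, -0.0]
ft_force: [-0.4, 0.5, -1.1]
grip_width: 0.0867
```

>>> send_rows --targets '[{"x":0,"y":0,"z":0,"wx":0,"wy":0,"wz":0},{"x":0,"y":0,"z":0,"wx":0,"wy":0,"wz":0},{"x":0,"y":0,"z":0,"wx":0,"wy":0,"wz":0},{"x":0,"y":0,"z":0,"wx":0,"wy":0,"wz":0},{"x":0,"y":0,"z":0,"wx":0,"wy":0,"wz":0},{"x":0,"y":0,"z":0,"wx":0,"wy":0,"wz":0},{"x":0,"y":0,"z":0,"wx":0,"wy":0,"wz":0},{"x":0,"y":0,"z":0,"wx":0,"wy":0,"wz":0}]' --jaw 1

```text
clock: 3.98
ee_pos: [0.604, 0.3442, 0.0434]
eef_rot: [-0.707, 0.0, 0.707, 0.0]
ft_force: [-0.0, 0.3, 0.1]
grip_width: 0.0415
```

```bash
python3 mv.py .439 .331 .15
```

```text
t 3.9833 p [0.604  0.3442 0.0434] q6 [0.3577 1.9286] w 0.04152137548707962 F [-0.0322  0.3241  0.133 ]
shift cm [-10.6549   1.3267  16.4994]
```

>>> send_rows --targets '[{"x":0,"y":0,"z":0,"wx":0,"wy":0,"wz":0},{"x":0,"y":0,"z":0,"wx":0,"wy":0,"wz":0},{"x":0,"y":0,"z":0,"wx":0,"wy":0,"wz":0},{"x":0,"y":0,"z":0,"wx":0,"wy":0,"wz":0},{"x":0,"y":0,"z":0,"wx":0,"wy":0,"wz":0},{"x":0,"y":0,"z":0,"wx":0,"wy":0,"wz":0}]'

```text
clock: 4.48
ee_pos: [0.604, 0.3442, 0.0435]
eef_rot: [-0.707, 0.0, 0.707, 0.0]
ft_force: [-0.4, -0.0, -0.5]
grip_width: 0.0168
```

```bash
python3 mv.py .439 .331 .15
```

```text
t 4.4833 p [0.604  0.3442 0.0435] q6 [0.3576 1.9286] w 0.016772139122864755 F [-0.4116 -0.0152 -0.5418]
shift cm [-10.6498   1.3246  16.4984]
```

>>> send_rows --targets '[{"x":-1,"y":0,"z":0,"wx":0,"wy":0,"wz":0},{"x":-3,"y":0,"z":0,"wx":0,"wy":0,"wz":0},{"x":-5,"y":0,"z":0.5,"wx":0,"wy":0,"wz":0},{"x":-6,"y":0.4,"z":3,"wx":0,"wy":0,"wz":0},{"x":-6,"y":0.6,"z":6,"wx":0,"wy":0,"wz":0},{"x":-6,"y":0.8,"z":9,"wx":0,"wy":0,"wz":0},{"x":-6,"y":1,"z":12,"wx":0,"wy":0,"wz":0},{"x":-6,"y":1.35,"z":15,"wx":0,"wy":0,"wz":0},{"x":-5.5,"y":1.35,"z":16.6,"wx":0,"wy":0,"wz":0},{"x":-4.5,"y":1.35,"z":16.6,"wx":0,"wy":0,"wz":0},{"x":-4,"y":1.35,"z":16.6,"wx":0,"wy":0,"wz":0},{"x":-4,"y":1.35,"z":16.6,"wx":0,"wy":0,"wz":0}]'

```text
clock: 5.48
ee_pos: [0.439, 0.331, 0.0829]
eef_rot: [0.707, -0.0, -0.707, -0.0]
ft_force: [-0.1, 0.1, -0.9]
grip_width: 0.0172
```

>>> send_rows --targets '[{"x":0,"y":0,"z":0,"wx":0,"wy":0,"wz":0},{"x":0,"y":0,"z":0,"wx":0,"wy":0,"wz":0},{"x":0,"y":0,"z":0,"wx":0,"wy":0,"wz":0}]'

```text
clock: 5.73
ee_pos: [0.4394, 0.3309, 0.0837]
eef_rot: [0.708, -0.0, -0.707, -0.001]
ft_force: [-0.3, -1.3, -0.7]
grip_width: 0.0171
```

```bash
python3 mv.py .4376 .3305 .0542;python3 - <<'E'
from h import *
from workcell import env
im,d=env.capture("scene");cv2.imwrite("pics/s1.png",cv2.resize(im[200:340,340:500,::-1],(800,600)))
E
```

```text
t 5.7333 p [0.4394 0.3309 0.0837] q6 [0.4423 2.0141] w 0.017119404710915307 F [-0.3074 -1.2889 -0.7115]
shift cm [2.9501 0.0424 0.1802]
```

View pics/s1.png

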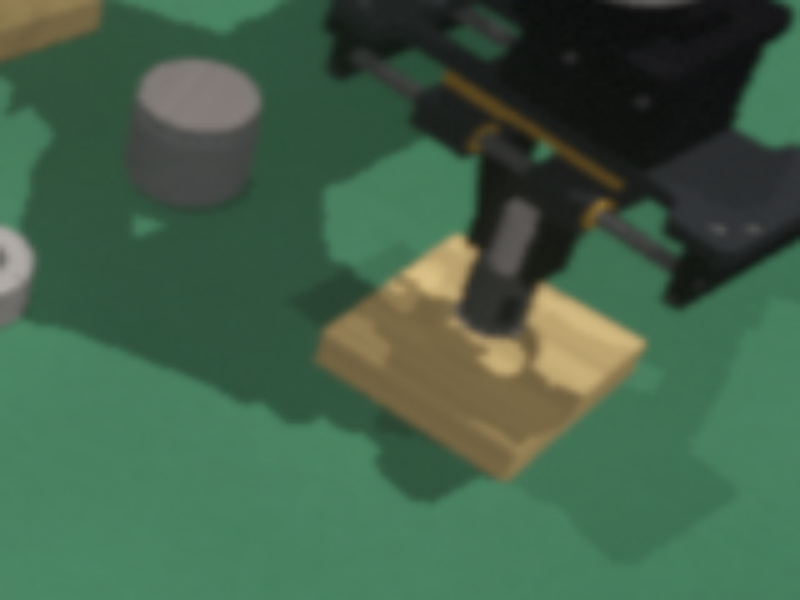

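The saw hangs upright over the small pocket (crop about (495,310)). Now I'll lower it.

>>> send_rows --targets '[{"x":1,"y":0,"z":0.15,"wx":0,"wy":0,"wz":0},{"x":1.8,"y":0,"z":0.15,"wx":0,"wy":0,"wz":0},{"x":2.3,"y":0,"z":0.15,"wx":0,"wy":0,"wz":0},{"x":2.6,"y":0,"z":0.15,"wx":0,"wy":0,"wz":0},{"x":2.8,"y":0,"z":0.15,"wx":0,"wy":0,"wz":0},{"x":2.9,"y":0,"z":0.15,"wx":0,"wy":0,"wz":0},{"x":2.95,"y":0,"z":0.15,"wx":0,"wy":0,"wz":0},{"x":2.95,"y":0,"z":0.15,"wx":0,"wy":0,"wz":0},{"x":2.95,"y":0,"z":0.15,"wx":0,"wy":0,"wz":0}]'

```text
clock: 6.53
ee_pos: [0.4367, 0.3309, 0.0543]
eef_rot: [0.707, 0.0, -0.707, -0.0]
ft_force: [-0.6, -0.1, -1.4]
grip_width: 0.0173
```

```bash
python3 mv.py .4376 .3305 .0535
```

```text
t 6.5333 p [0.4367 0.3309 0.0543] q6 [0.4444 2.0153] w 0.017337131216128714 F [-0.571  -0.1316 -1.3704]
shift cm [ 0.0772  0.0389 -0.0891]
```

>>> send_rows --targets '[{"x":0.05,"y":0,"z":0,"wx":0,"wy":0,"wz":0},{"x":0.1,"y":0,"z":0,"wx":0,"wy":0,"wz":0},{"x":0.1,"y":0,"z":0,"wx":0,"wy":0,"wz":0},{"x":0.1,"y":0,"z":0,"wx":0,"wy":0,"wz":0}]'

```text
clock: 6.87
ee_pos: [0.4368, 0.3309, 0.0534]
eef_rot: [0.707, 0.0, -0.707, -0.0]
ft_force: [-0.6, -0.3, 2.3]
grip_width: 0.0174
```

>>> send_rows --targets '[{"x":0,"y":0,"z":0,"wx":0,"wy":0,"wz":0},{"x":0,"y":0,"z":0,"wx":0,"wy":0,"wz":0},{"x":0,"y":0,"z":0,"wx":0,"wy":0,"wz":0},{"x":0,"y":0,"z":0,"wx":0,"wy":0,"wz":0},{"x":0,"y":0,"z":0,"wx":0,"wy":0,"wz":0},{"x":0,"y":0,"z":0,"wx":0,"wy":0,"wz":0}]' --jaw 6

```text
clock: 7.37
ee_pos: [0.4365, 0.3308, 0.053]
eef_rot: [-0.707, 0.0, 0.707, 0.0]
ft_force: [-1.1, -0.0, 0.1]
grip_width: 0.0491
```

```bash
python3 mv.py .5925 -.0035 .15
```

```text
t 7.3667 p [0.4365 0.3308 0.053 ] q6 [0.4444 2.0153] w 0.04910389363430424 F [-1.0716 -0.0306  0.0651]
shift cm [ -9.7013  33.4245 -15.6075]
```

>>> send_rows --targets '[{"x":-3,"y":0,"z":0,"wx":0,"wy":0,"wz":0},{"x":-6,"y":0,"z":0,"wx":0,"wy":0,"wz":0},{"x":-8,"y":3,"z":-1.5,"wx":0,"wy":0,"wz":0},{"x":-8,"y":6.5,"z":-3,"wx":0,"wy":0,"wz":0},{"x":-8,"y":10,"z":-4.6,"wx":0,"wy":0,"wz":0},{"x":-8,"y":13.5,"z":-6.2,"wx":0,"wy":0,"wz":0},{"x":-8,"y":17,"z":-7.8,"wx":0,"wy":0,"wz":0},{"x":-8,"y":20.5,"z":-9.4,"wx":0,"wy":0,"wz":0},{"x":-8,"y":24,"z":-11,"wx":0,"wy":0,"wz":0},{"x":-8,"y":27.5,"z":-12.6,"wx":0,"wy":0,"wz":0},{"x":-7,"y":31,"z":-14.2,"wx":0,"wy":0,"wz":0},{"x":-6,"y":33.4,"z":-15.6,"wx":0,"wy":0,"wz":0}]'

```text
clock: 8.37
ee_pos: [0.5942, -0.0068, 0.1135]
eef_rot: [0.708, -0.001, -0.706, -0.0]
ft_force: [-0.5, 0.6, -0.3]
grip_width: 0.0599
```

>>> send_rows --targets '[{"x":0,"y":0,"z":0,"wx":0,"wy":0,"wz":0},{"x":0,"y":0,"z":0,"wx":0,"wy":0,"wz":0},{"x":0,"y":0,"z":0,"wx":0,"wy":0,"wz":0},{"x":0,"y":0,"z":0,"wx":0,"wy":0,"wz":0}]'

```text
clock: 8.7
ee_pos: [0.5915, -0.002, 0.1131]
eef_rot: [-0.707, -0.001, 0.707, -0.0]
ft_force: [0.6, -0.1, -0.1]
grip_width: 0.06
```

```bash
python3 mv.py .5922 -.0037 .0435
python3 - <<'E'
from h import *
from workcell import env
s=env.sense()
im,d=env.capture("wrist");cv2.imwrite("pics/w2.png",im[:,:,::-1])
im,d0=env.capture("scene");cv2.imwrite("pics/s2.png",cv2.resize(im[200:340,340:500,::-1],(800,600)))
c=env.get_calibration("wrist");P=pts(c,d,s)
m=(np.hypot(P[...,0]-.592,P[...,1]+.004)<.03)&(P[...,2]>.068)&(P[...,2]<.09)&(d>0);q=P[m];print(m.sum(),q.mean(0))
E
```

```text
t 8.7 p [ 0.5915 -0.002   0.1131] q6 [-0.1923  1.3772] w 0.06004650042947815 F [ 0.5673 -0.0868 -0.0697]
shift cm [ 6.9645  0.1738 -0.0748]
693 [ 0.5948 -0.0066  0.0751]
```

View pics/w2.png

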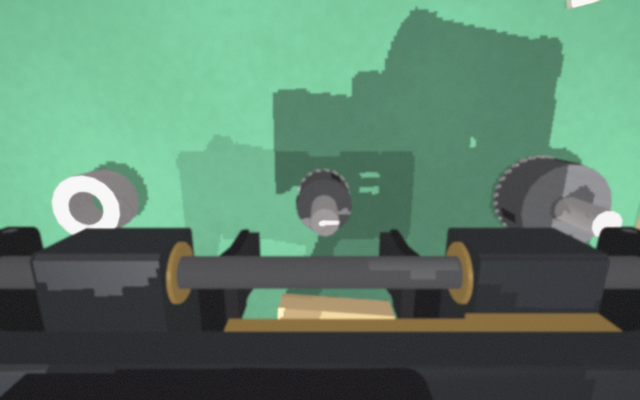

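View pics/s2.png

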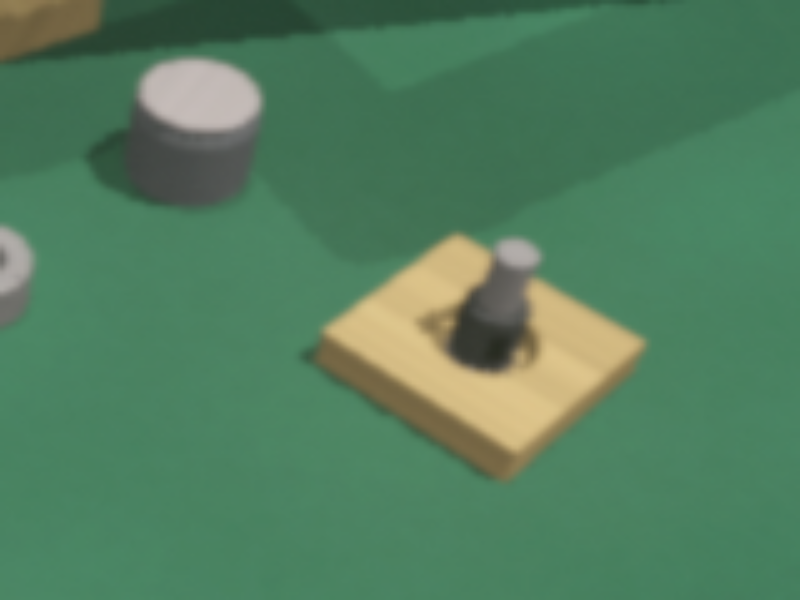

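Saw a stands in the small pocket. Saw b is centred between the fingers at (325,215) in the wrist view.

>>> send_rows --targets '[{"x":3,"y":0.2,"z":-0.1,"wx":0,"wy":0,"wz":0},{"x":5.5,"y":0.2,"z":-0.1,"wx":0,"wy":0,"wz":0},{"x":7,"y":0.2,"z":-0.1,"wx":0,"wy":0,"wz":0},{"x":7,"y":0.2,"z":-0.1,"wx":0,"wy":0,"wz":0},{"x":7,"y":0.2,"z":-0.1,"wx":0,"wy":0,"wz":0},{"x":7,"y":0.2,"z":-0.1,"wx":0,"wy":0,"wz":0}]'

```text
clock: 9.3
ee_pos: [0.5942, -0.0048, 0.0441]
eef_rot: [0.708, 0.0, -0.706, 0.0]
ft_force: [-0.9, 0.9, 0.7]
grip_width: 0.06
```

>>> send_rows --targets '[{"x":0,"y":0,"z":0,"wx":0,"wy":0,"wz":0},{"x":0,"y":0,"z":0,"wx":0,"wy":0,"wz":0},{"x":0,"y":0,"z":0,"wx":0,"wy":0,"wz":0},{"x":0,"y":0,"z":0,"wx":0,"wy":0,"wz":0},{"x":0,"y":0,"z":0,"wx":0,"wy":0,"wz":0},{"x":0,"y":0,"z":0,"wx":0,"wy":0,"wz":0},{"x":0,"y":0,"z":0,"wx":0,"wy":0,"wz":0},{"x":0,"y":0,"z":0,"wx":0,"wy":0,"wz":0},{"x":0,"y":0,"z":0,"wx":0,"wy":0,"wz":0},{"x":0,"y":0,"z":0,"wx":0,"wy":0,"wz":0}]' --jaw 1

```text
clock: 10.13
ee_pos: [0.5934, -0.0053, 0.043]
eef_rot: [-0.707, 0.0, 0.707, 0.0]
ft_force: [-0.8, 0.1, -0.6]
grip_width: 0.017
```

```bash
python3 mv.py .590 -.3162 .145
```

```text
t 10.1333 p [ 0.5934 -0.0053  0.043 ] q6 [-0.1971  1.374 ] w 0.016982900435366436 F [-0.7575  0.1497 -0.6265]
shift cm [-10.1954  31.0887   0.3357]
```

>>> send_rows --targets '[{"x":-2,"y":0,"z":0,"wx":0,"wy":0,"wz":0},{"x":-5,"y":0,"z":0,"wx":0,"wy":0,"wz":0},{"x":-8,"y":0.5,"z":0,"wx":0,"wy":0,"wz":0},{"x":-10.5,"y":3,"z":0,"wx":0,"wy":0,"wz":0},{"x":-10.5,"y":6.5,"z":0.1,"wx":0,"wy":0,"wz":0},{"x":-10.5,"y":10,"z":0.2,"wx":0,"wy":0,"wz":0},{"x":-10.5,"y":13.5,"z":0.3,"wx":0,"wy":0,"wz":0},{"x":-10.5,"y":17,"z":0.3,"wx":0,"wy":0,"wz":0},{"x":-10.5,"y":20.5,"z":0.3,"wx":0,"wy":0,"wz":0},{"x":-10.5,"y":24,"z":0.3,"wx":0,"wy":0,"wz":0},{"x":-10.5,"y":27.5,"z":0.3,"wx":0,"wy":0,"wz":0},{"x":-9,"y":31.15,"z":0.3,"wx":0,"wy":0,"wz":0}]'

```text
clock: 11.13
ee_pos: [0.5918, -0.3193, 0.1355]
eef_rot: [0.709, -0.001, -0.705, 0.001]
ft_force: [1.0, -0.4, -0.6]
grip_width: 0.0171
```

>>> send_rows --targets '[{"x":2,"y":0,"z":0,"wx":0,"wy":0,"wz":0},{"x":4,"y":0,"z":0,"wx":0,"wy":0,"wz":0},{"x":5,"y":0,"z":0,"wx":0,"wy":0,"wz":0},{"x":5,"y":0,"z":0,"wx":0,"wy":0,"wz":0},{"x":5,"y":0,"z":0,"wx":0,"wy":0,"wz":0},{"x":5,"y":0,"z":0,"wx":0,"wy":0,"wz":0}]'

```text
clock: 11.63
ee_pos: [0.5912, -0.3167, 0.084]
eef_rot: [0.708, -0.0, -0.707, 0.001]
ft_force: [-0.0, 0.0, -1.0]
grip_width: 0.0173
```

```bash
python3 mv.py .590 -.3167 .053
```

```text
t 11.6333 p [ 0.5912 -0.3167  0.084 ] q6 [-0.658   0.9121] w 0.017320293481176165 F [-0.0297  0.0056 -1.0189]
shift cm [3.1002 0.0003 0.1263]
```

>>> send_rows --targets '[{"x":1,"y":0,"z":0.1,"wx":0,"wy":0,"wz":0},{"x":1.8,"y":0,"z":0.1,"wx":0,"wy":0,"wz":0},{"x":2.4,"y":0,"z":0.1,"wx":0,"wy":0,"wz":0},{"x":2.7,"y":0,"z":0.1,"wx":0,"wy":0,"wz":0},{"x":2.9,"y":0,"z":0.1,"wx":0,"wy":0,"wz":0},{"x":3.0,"y":0,"z":0.1,"wx":0,"wy":0,"wz":0},{"x":3.1,"y":0,"z":0.1,"wx":0,"wy":0,"wz":0},{"x":3.1,"y":0,"z":0.1,"wx":0,"wy":0,"wz":0},{"x":3.1,"y":0,"z":0.1,"wx":0,"wy":0,"wz":0}]'

```text
clock: 12.38
ee_pos: [0.5892, -0.3164, 0.0531]
eef_rot: [-0.707, -0.0, 0.707, 0.0]
ft_force: [-2.5, 2.1, 4.8]
grip_width: 0.0171
```

```bash
python3 mv.py .590 -.3167 .053
python3 - <<'E'
from h import *
from workcell import env
im,d0=env.capture("scene");cv2.imwrite("pics/s3.png",cv2.resize(im[100:220,190:350,::-1],(800,600)))
E
```

```text
t 12.3833 p [ 0.5892 -0.3164  0.0531] q6 [-0.6596  0.9112] w 0.01711140213706077 F [-2.5273  2.0725  4.8031]
shift cm [ 0.0059  0.0262 -0.0782]
```

View pics/s3.png

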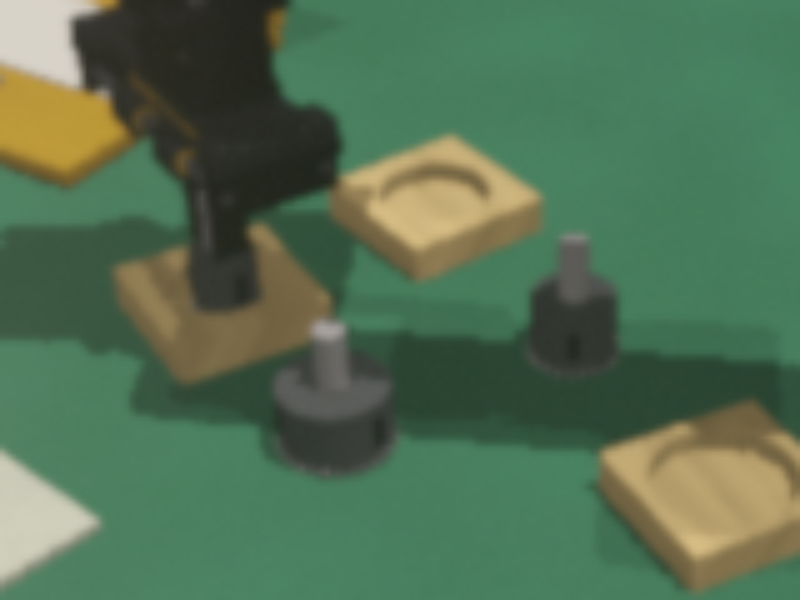

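Saw b is in its pocket, with contact felt. Next: release it and go to saw c.

>>> send_rows --targets '[{"x":0,"y":0,"z":0,"wx":0,"wy":0,"wz":0},{"x":0,"y":0,"z":0,"wx":0,"wy":0,"wz":0},{"x":0,"y":0,"z":0,"wx":0,"wy":0,"wz":0},{"x":0,"y":0,"z":0,"wx":0,"wy":0,"wz":0},{"x":0,"y":0,"z":0,"wx":0,"wy":0,"wz":0},{"x":0,"y":0,"z":0,"wx":0,"wy":0,"wz":0}]' --jaw 6

```text
clock: 12.93
ee_pos: [0.5894, -0.3169, 0.0519]
eef_rot: [0.707, -0.0, -0.707, -0.0]
ft_force: [0.6, -0.3, 0.1]
grip_width: 0.0489
```

>>> send_rows --targets '[{"x":-3,"y":0,"z":0,"wx":0,"wy":0,"wz":0},{"x":-6,"y":0,"z":0,"wx":0,"wy":0,"wz":0},{"x":-7,"y":-2,"z":2,"wx":0,"wy":0,"wz":0},{"x":-7,"y":-4.3,"z":4.6,"wx":0,"wy":0,"wz":0},{"x":-7,"y":-6.8,"z":7.2,"wx":0,"wy":0,"wz":0},{"x":-7,"y":-9.2,"z":9.8,"wx":0,"wy":0,"wz":0},{"x":-7,"y":-11.7,"z":12.4,"wx":0,"wy":0,"wz":0},{"x":-6.5,"y":-14.25,"z":15.2,"wx":0,"wy":0,"wz":0},{"x":-6,"y":-14.25,"z":15.2,"wx":0,"wy":0,"wz":0},{"x":-6,"y":-14.25,"z":15.2,"wx":0,"wy":0,"wz":0},{"x":-6,"y":-14.25,"z":15.2,"wx":0,"wy":0,"wz":0}]'

```text
clock: 13.85
ee_pos: [0.4384, -0.1749, 0.1123]
eef_rot: [0.708, -0.0, -0.706, 0.0]
ft_force: [0.1, -0.7, 0.4]
grip_width: 0.0599
```

```bash
python3 mv.py .4368 -.1738 .0430
```

```text
t 13.85 p [ 0.4384 -0.1749  0.1123] q6 [-0.617   0.9539] w 0.0598876103645513 F [ 0.0534 -0.734   0.3528]
shift cm [ 6.9337 -0.123   0.1771]
```

>>> send_rows --targets '[{"x":3,"y":-0.1,"z":0.1,"wx":0,"wy":0,"wz":0},{"x":5.5,"y":-0.1,"z":0.1,"wx":0,"wy":0,"wz":0},{"x":6.9,"y":-0.1,"z":0.1,"wx":0,"wy":0,"wz":0},{"x":6.9,"y":-0.1,"z":0.1,"wx":0,"wy":0,"wz":0},{"x":6.9,"y":-0.1,"z":0.1,"wx":0,"wy":0,"wz":0},{"x":6.9,"y":-0.1,"z":0.1,"wx":0,"wy":0,"wz":0}]'

```text
clock: 14.35
ee_pos: [0.4379, -0.1745, 0.0436]
eef_rot: [0.708, -0.001, -0.706, 0.0]
ft_force: [-0.1, 0.0, -0.4]
grip_width: 0.0601
```

>>> send_rows --targets '[{"x":0,"y":0,"z":0,"wx":0,"wy":0,"wz":0},{"x":0,"y":0,"z":0,"wx":0,"wy":0,"wz":0},{"x":0,"y":0,"z":0,"wx":0,"wy":0,"wz":0},{"x":0,"y":0,"z":0,"wx":0,"wy":0,"wz":0},{"x":0,"y":0,"z":0,"wx":0,"wy":0,"wz":0},{"x":0,"y":0,"z":0,"wx":0,"wy":0,"wz":0},{"x":0,"y":0,"z":0,"wx":0,"wy":0,"wz":0},{"x":0,"y":0,"z":0,"wx":0,"wy":0,"wz":0},{"x":0,"y":0,"z":0,"wx":0,"wy":0,"wz":0},{"x":0,"y":0,"z":0,"wx":0,"wy":0,"wz":0}]' --jaw 1

```text
clock: 15.18
ee_pos: [0.4366, -0.1734, 0.0431]
eef_rot: [0.707, -0.0, -0.707, 0.0]
ft_force: [0.2, -0.1, 0.6]
grip_width: 0.0172
```

```bash
python3 mv.py .4322 -.3367 .1
```

```text
t 15.1833 p [ 0.4366 -0.1734  0.0431] q6 [-0.6166  0.9544] w 0.017246000728074855 F [ 0.2359 -0.1032  0.6312]
shift cm [-5.6846 16.3318  0.4351]
```

>>> send_rows --targets '[{"x":-2,"y":0,"z":0,"wx":0,"wy":0,"wz":0},{"x":-4.5,"y":0.5,"z":0,"wx":0,"wy":0,"wz":0},{"x":-6,"y":3,"z":0.1,"wx":0,"wy":0,"wz":0},{"x":-6,"y":6,"z":0.2,"wx":0,"wy":0,"wz":0},{"x":-6,"y":9,"z":0.3,"wx":0,"wy":0,"wz":0},{"x":-6,"y":12,"z":0.4,"wx":0,"wy":0,"wz":0},{"x":-5,"y":15,"z":0.45,"wx":0,"wy":0,"wz":0},{"x":-4,"y":16.25,"z":0.45,"wx":0,"wy":0,"wz":0},{"x":-4,"y":16.25,"z":0.45,"wx":0,"wy":0,"wz":0},{"x":-4,"y":16.25,"z":0.45,"wx":0,"wy":0,"wz":0},{"x":-4,"y":16.25,"z":0.45,"wx":0,"wy":0,"wz":0},{"x":-4,"y":16.25,"z":0.45,"wx":0,"wy":0,"wz":0}]'

```text
clock: 16.18
ee_pos: [0.4315, -0.3335, 0.0829]
eef_rot: [-0.707, -0.001, 0.708, 0.0]
ft_force: [0.5, -0.4, -1.6]
grip_width: 0.0174
```

```bash
python3 mv.py .4320 -.3362 .053
```

```text
t 16.1833 p [ 0.4315 -0.3335  0.0829] q6 [-0.8632  0.7062] w 0.017418670129285163 F [ 0.4942 -0.3768 -1.5917]
shift cm [ 2.988   0.2724 -0.0537]
```

>>> send_rows --targets '[{"x":1,"y":0.05,"z":0,"wx":0,"wy":0,"wz":0},{"x":1.8,"y":0.05,"z":0,"wx":0,"wy":0,"wz":0},{"x":2.3,"y":0.05,"z":0,"wx":0,"wy":0,"wz":0},{"x":2.6,"y":0.05,"z":0,"wx":0,"wy":0,"wz":0},{"x":2.8,"y":0.05,"z":0,"wx":0,"wy":0,"wz":0},{"x":2.9,"y":0.05,"z":0,"wx":0,"wy":0,"wz":0},{"x":3.0,"y":0.05,"z":0,"wx":0,"wy":0,"wz":0},{"x":3.0,"y":0.05,"z":0,"wx":0,"wy":0,"wz":0},{"x":3.0,"y":0.05,"z":0,"wx":0,"wy":0,"wz":0}]'

```text
clock: 16.93
ee_pos: [0.432, -0.3365, 0.0533]
eef_rot: [0.707, -0.0, -0.707, 0.0]
ft_force: [-0.7, 1.5, -1.7]
grip_width: 0.0172
```

```bash
python3 mv.py .4320 -.3362 .053
python3 - <<'E'
from h import *
from workcell import env
im,d0=env.capture("scene");cv2.imwrite("pics/s4.png",cv2.resize(im[100:220,190:350,::-1],(800,600)))
E
```

```text
t 16.9333 p [ 0.432  -0.3365  0.0533] q6 [-0.8659  0.7053] w 0.017203293811517754 F [-0.6701  1.5439 -1.7292]
shift cm [ 0.0252 -0.0273  0.0013]
```

View pics/s4.png

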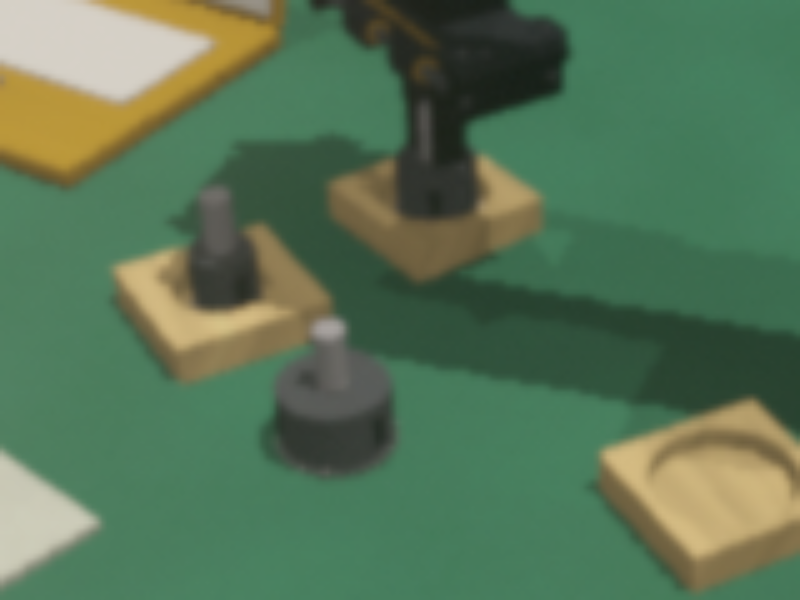

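Saw c is in its pocket but no floor contact is felt yet, so I'll lower 1 mm more.

>>> send_rows --targets '[{"x":0.05,"y":0,"z":0,"wx":0,"wy":0,"wz":0},{"x":0.1,"y":0,"z":0,"wx":0,"wy":0,"wz":0},{"x":0.1,"y":0,"z":0,"wx":0,"wy":0,"wz":0},{"x":0.1,"y":0,"z":0,"wx":0,"wy":0,"wz":0}]'

```text
clock: 17.32
ee_pos: [0.432, -0.3366, 0.053]
eef_rot: [0.707, -0.0, -0.707, 0.0]
ft_force: [-1.1, -0.0, 5.0]
grip_width: 0.0171
```

>>> send_rows --targets '[{"x":0,"y":0,"z":0,"wx":0,"wy":0,"wz":0},{"x":0,"y":0,"z":0,"wx":0,"wy":0,"wz":0},{"x":0,"y":0,"z":0,"wx":0,"wy":0,"wz":0},{"x":0,"y":0,"z":0,"wx":0,"wy":0,"wz":0},{"x":0,"y":0,"z":0,"wx":0,"wy":0,"wz":0},{"x":0,"y":0,"z":0,"wx":0,"wy":0,"wz":0}]' --jaw 6

```text
clock: 17.82
ee_pos: [0.4319, -0.3362, 0.0519]
eef_rot: [-0.707, 0.0, 0.707, 0.0]
ft_force: [-0.1, 0.2, 0.1]
grip_width: 0.0491
```

```bash
python3 mv.py .5912 -.1762 .12
```

```text
t 17.8167 p [ 0.4319 -0.3362  0.0519] q6 [-0.8657  0.7053] w 0.049084969500909986 F [-0.0864  0.2283  0.0566]
shift cm [ -6.8092 -16.0038 -15.9286]
```

>>> send_rows --targets '[{"x":-3,"y":0,"z":0,"wx":0,"wy":0,"wz":0},{"x":-5.5,"y":0,"z":0,"wx":0,"wy":0,"wz":0},{"x":-7,"y":-2.5,"z":-2.5,"wx":0,"wy":0,"wz":0},{"x":-7,"y":-5,"z":-5,"wx":0,"wy":0,"wz":0},{"x":-7,"y":-7.5,"z":-7.5,"wx":0,"wy":0,"wz":0},{"x":-7,"y":-10,"z":-10,"wx":0,"wy":0,"wz":0},{"x":-7,"y":-12.5,"z":-12.5,"wx":0,"wy":0,"wz":0},{"x":-6.5,"y":-15,"z":-15,"wx":0,"wy":0,"wz":0},{"x":-6,"y":-16,"z":-15.9,"wx":0,"wy":0,"wz":0},{"x":-6,"y":-16,"z":-15.9,"wx":0,"wy":0,"wz":0},{"x":-6,"y":-16,"z":-15.9,"wx":0,"wy":0,"wz":0},{"x":-6,"y":-16,"z":-15.9,"wx":0,"wy":0,"wz":0}]'

```text
clock: 18.82
ee_pos: [0.5898, -0.1769, 0.1117]
eef_rot: [-0.707, 0.0, 0.708, 0.0]
ft_force: [0.3, -0.8, 0.0]
grip_width: 0.06
```

```bash
python3 mv.py .5912 -.1762 .043
python3 - <<'E'
from h import *
from workcell import env
s=env.sense()
im,d=env.capture("wrist")
c=env.get_calibration("wrist");P=pts(c,d,s)
m=(np.hypot(P[...,0]-.591,P[...,1]+.176)<.03)&(P[...,2]>.068)&(P[...,2]<.09)&(d>0);q=P[m];print(m.sum(),q.mean(0))
E
```

```text
t 18.8167 p [ 0.5898 -0.1769  0.1117] q6 [-0.4723  1.0996] w 0.06003827679504789 F [ 0.26   -0.8347  0.0097]
shift cm [ 6.872  -0.0715 -0.1463]
703 [ 0.5937 -0.1791  0.075 ]
```

>>> send_rows --targets '[{"x":3,"y":0,"z":-0.1,"wx":0,"wy":0,"wz":0},{"x":5,"y":0,"z":-0.1,"wx":0,"wy":0,"wz":0},{"x":6.2,"y":0,"z":-0.1,"wx":0,"wy":0,"wz":0},{"x":6.8,"y":0,"z":-0.1,"wx":0,"wy":0,"wz":0},{"x":6.8,"y":0,"z":-0.1,"wx":0,"wy":0,"wz":0},{"x":6.8,"y":0,"z":-0.1,"wx":0,"wy":0,"wz":0},{"x":6.8,"y":0,"z":-0.1,"wx":0,"wy":0,"wz":0}]'

```text
clock: 19.45
ee_pos: [0.5926, -0.177, 0.0452]
eef_rot: [0.708, -0.001, -0.706, 0.0]
ft_force: [-0.0, 0.2, 0.5]
grip_width: 0.0602
```

>>> send_rows --targets '[{"x":0,"y":0,"z":0,"wx":0,"wy":0,"wz":0},{"x":0,"y":0,"z":0,"wx":0,"wy":0,"wz":0},{"x":0,"y":0,"z":0,"wx":0,"wy":0,"wz":0},{"x":0,"y":0,"z":0,"wx":0,"wy":0,"wz":0},{"x":0,"y":0,"z":0,"wx":0,"wy":0,"wz":0},{"x":0,"y":0,"z":0,"wx":0,"wy":0,"wz":0},{"x":0,"y":0,"z":0,"wx":0,"wy":0,"wz":0},{"x":0,"y":0,"z":0,"wx":0,"wy":0,"wz":0},{"x":0,"y":0,"z":0,"wx":0,"wy":0,"wz":0},{"x":0,"y":0,"z":0,"wx":0,"wy":0,"wz":0}]' --jaw 1

```text
clock: 20.28
ee_pos: [0.5921, -0.1765, 0.0441]
eef_rot: [0.707, -0.0, -0.707, 0.0]
ft_force: [0.6, -0.7, -1.0]
grip_width: 0.0169
```

```bash
python3 mv.py .4505 -.0112 .094
```

```text
t 20.2833 p [ 0.5921 -0.1765  0.0441] q6 [-0.4703  1.1008] w 0.016930307765354816 F [ 0.603  -0.7081 -0.9716]
shift cm [ -5.0002 -16.5256  14.1577]
```

>>> send_rows --targets '[{"x":-2,"y":0,"z":0,"wx":0,"wy":0,"wz":0},{"x":-4.5,"y":0,"z":0.5,"wx":0,"wy":0,"wz":0},{"x":-6,"y":-2.5,"z":2,"wx":0,"wy":0,"wz":0},{"x":-6,"y":-5,"z":4.3,"wx":0,"wy":0,"wz":0},{"x":-6,"y":-7.5,"z":6.5,"wx":0,"wy":0,"wz":0},{"x":-6,"y":-10,"z":8.7,"wx":0,"wy":0,"wz":0},{"x":-5.5,"y":-12.5,"z":10.9,"wx":0,"wy":0,"wz":0},{"x":-5,"y":-15,"z":13,"wx":0,"wy":0,"wz":0},{"x":-4,"y":-16.5,"z":14.1,"wx":0,"wy":0,"wz":0},{"x":-4,"y":-16.5,"z":14.1,"wx":0,"wy":0,"wz":0},{"x":-4,"y":-16.5,"z":14.1,"wx":0,"wy":0,"wz":0},{"x":-4,"y":-16.5,"z":14.1,"wx":0,"wy":0,"wz":0}]'

```text
clock: 21.28
ee_pos: [0.4521, -0.0116, 0.0841]
eef_rot: [0.708, -0.0, -0.706, 0.0]
ft_force: [0.9, -0.6, -3.0]
grip_width: 0.0175
```

```bash
python3 mv.py .4508 -.0113 .054
```

```text
t 21.2833 p [ 0.4521 -0.0116  0.0841] q6 [-0.2736  1.2973] w 0.0174901699933723 F [ 0.8754 -0.6006 -2.9656]
shift cm [ 3.0059 -0.0308  0.1401]
```

>>> send_rows --targets '[{"x":1,"y":0,"z":0.05,"wx":0,"wy":0,"wz":0},{"x":1.8,"y":0,"z":0.05,"wx":0,"wy":0,"wz":0},{"x":2.3,"y":0,"z":0.05,"wx":0,"wy":0,"wz":0},{"x":2.6,"y":0,"z":0.05,"wx":0,"wy":0,"wz":0},{"x":2.8,"y":0,"z":0.05,"wx":0,"wy":0,"wz":0},{"x":2.9,"y":0,"z":0.05,"wx":0,"wy":0,"wz":0},{"x":3.0,"y":0,"z":0.05,"wx":0,"wy":0,"wz":0},{"x":3.05,"y":0,"z":0.05,"wx":0,"wy":0,"wz":0},{"x":3.05,"y":0,"z":0.05,"wx":0,"wy":0,"wz":0},{"x":3.05,"y":0,"z":0.05,"wx":0,"wy":0,"wz":0}]'

```text
clock: 22.12
ee_pos: [0.4507, -0.0114, 0.054]
eef_rot: [0.707, -0.0, -0.707, 0.0]
ft_force: [-1.5, -1.3, 1.5]
grip_width: 0.0173
```

```bash
python3 mv.py .4508 -.0113 .053
python3 - <<'E'
from h import *
from workcell import env
im,d0=env.capture("scene");cv2.imwrite("pics/s5.png",cv2.resize(im[130:250,250:410,::-1],(800,600)))
E
```

```text
t 22.1167 p [ 0.4507 -0.0114  0.054 ] q6 [-0.2739  1.2972] w 0.017300467179851182 F [-1.4991 -1.3236  1.5347]
shift cm [ 0.1021 -0.0094 -0.0135]
```

View pics/s5.png

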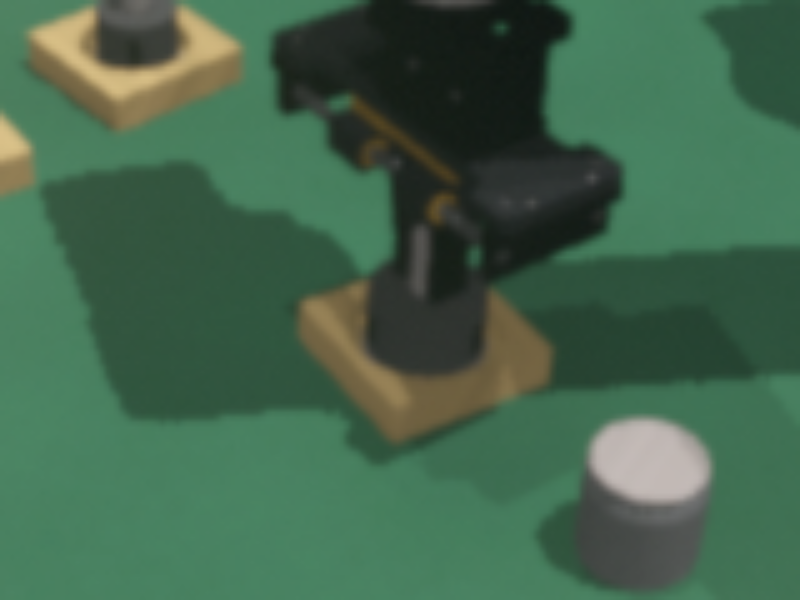

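>>> send_rows --targets '[{"x":0.05,"y":0,"z":0,"wx":0,"wy":0,"wz":0},{"x":0.05,"y":0,"z":0,"wx":0,"wy":0,"wz":0},{"x":0.05,"y":0,"z":0,"wx":0,"wy":0,"wz":0}]'

```text
clock: 22.42
ee_pos: [0.4507, -0.0114, 0.054]
eef_rot: [0.708, -0.0, -0.707, 0.0]
ft_force: [-2.1, -1.6, 9.2]
grip_width: 0.0172
```

>>> send_rows --targets '[{"x":0,"y":0,"z":0,"wx":0,"wy":0,"wz":0},{"x":0,"y":0,"z":0,"wx":0,"wy":0,"wz":0},{"x":0,"y":0,"z":0,"wx":0,"wy":0,"wz":0},{"x":0,"y":0,"z":0,"wx":0,"wy":0,"wz":0},{"x":0,"y":0,"z":0,"wx":0,"wy":0,"wz":0},{"x":0,"y":0,"z":0,"wx":0,"wy":0,"wz":0}]' --jaw 5

```text
clock: 22.92
ee_pos: [0.4505, -0.0112, 0.0529]
eef_rot: [-0.707, 0.0, 0.707, 0.0]
ft_force: [-0.4, -0.2, -0.6]
grip_width: 0.0468
```

>>> send_rows --targets '[{"x":-2,"y":0,"z":0,"wx":0,"wy":0,"wz":0},{"x":-5,"y":0,"z":0,"wx":0,"wy":0,"wz":0},{"x":-8,"y":0,"z":0,"wx":0,"wy":0,"wz":0},{"x":-11,"y":-3,"z":0,"wx":0,"wy":0,"wz":0},{"x":-14,"y":-5.5,"z":0,"wx":0,"wy":0,"wz":0},{"x":-16,"y":-8.5,"z":0,"wx":0,"wy":0,"wz":0},{"x":-16,"y":-12,"z":0,"wx":0,"wy":0,"wz":0},{"x":-16,"y":-15,"z":0,"wx":0,"wy":0,"wz":0},{"x":-16,"y":-18,"z":0,"wx":0,"wy":0,"wz":0},{"x":-16,"y":-18,"z":0,"wx":0,"wy":0,"wz":0},{"x":-16,"y":-18,"z":0,"wx":0,"wy":0,"wz":0},{"x":-16,"y":-18,"z":0,"wx":0,"wy":0,"wz":0}]'

```text
clock: 23.92
ee_pos: [0.4501, 0.1684, 0.2127]
eef_rot: [-0.707, 0.0, 0.707, -0.0]
ft_force: [0.1, 0.1, 0.5]
grip_width: 0.0501
```

```bash
python3 mv.py
python3 - <<'E'
from h import *
from workcell import env
B=dict(a=(.4377,.3303,.4368,.3293),b=(.5897,-.3162,.589,-.317),c=(.432,-.3365,.4313,-.3375),d=(.4503,-.0112,.4495,-.0123))
for n in("top","scene"):
    im,d=env.capture(n);cv2.imwrite(f"pics/{n}9.png",im[:,:,::-1]);P=pts(env.get_calibration(n),d)
    for k,b in B.items():
        near=(np.hypot(P[...,0]-b[0],P[...,1]-b[1])<.05)&(d>0)
        q=P[near&(P[...,2]>.077)&(P[...,2]<.1)];cu=P[near&(P[...,2]>.044)&(P[...,2]<.056)]
        if len(q): print(n,k,len(q),"shank",q.mean(0),"cup",(cu.max(0)+cu.min(0))[:2]/2 if len(cu) else None,"ext",np.ptp(cu,axis=0)[:2] if len(cu) else None)
    for nm,b,z in(("collar",(.5878,.172),.024),("tin",(.449,.157),.05)):
        q=P[(np.hypot(P[...,0]-b[0],P[...,1]-b[1])<.05)&(P[...,2]>z)];print(n,nm,(q.max(0)+q.min(0))[:2]/2 if len(q) else None)
E
```

```text
t 23.9167 p [0.4501 0.1684 0.2127] q6 [0.1253 1.6959] w 0.05014101689285805 F [0.0651 0.1126 0.4558]
top b 57 shank [ 0.5867 -0.3147  0.0846] cup [ 0.5865 -0.3162] ext [0.0383 0.0408]
top c 62 shank [ 0.4315 -0.3349  0.0845] cup [ 0.4319 -0.3349] ext [0.0495 0.0524]
top d 53 shank [ 0.4498 -0.0111  0.0851] cup [ 0.4499 -0.0114] ext [0.061  0.0611]
top collar [0.588  0.1717]
top tin [0.4508 0.1569]
scene a 69 shank [0.4383 0.3323 0.0839] cup [0.4374 0.3314] ext [0.0269 0.0266]
scene b 32 shank [ 0.5883 -0.3129  0.0833] cup [ 0.5869 -0.3141] ext [0.0404 0.0417]
scene c 27 shank [ 0.433  -0.3322  0.0834] cup [ 0.431  -0.3353] ext [0.0518 0.0563]
scene d 42 shank [ 0.4515 -0.0082  0.0838] cup [ 0.4501 -0.0101] ext [0.0635 0.0667]
scene collar [0.5888 0.1733]
scene tin [0.4553 0.1589]
```

View pics/scene9.png

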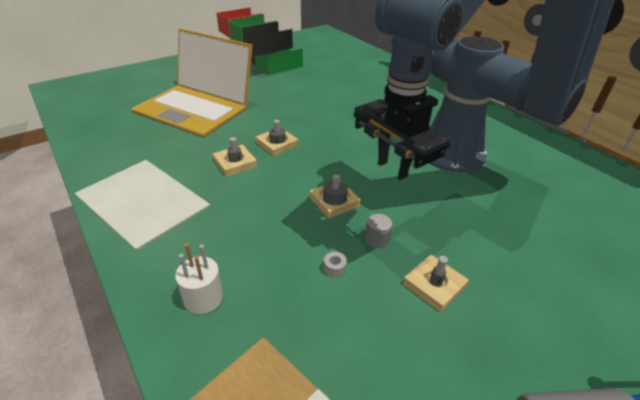

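View pics/top9.png

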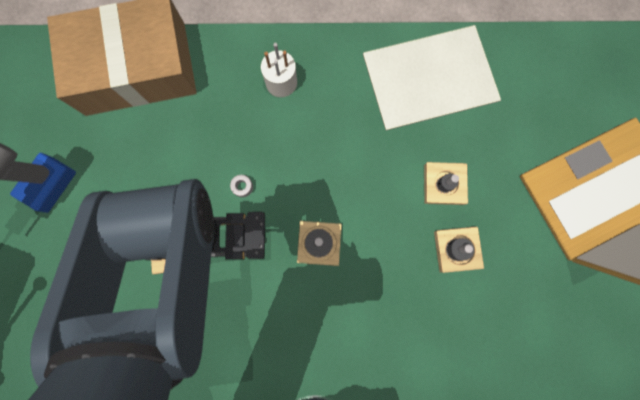

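All four saws stand in their pockets: b at (234,152), c at (277,133), d at (335,193) and a at (440,270) in the scene view. The tin at (378,230) and the collar at (335,263) show at their earlier pixels.

```bash
python3 -c "
from workcell import env
print(env.sign_off())"
```

```text
the job is handed in; nothing more can be done
None
```

All four hole saws are in their matching blocks, smallest to largest, each standing upright in its pocket. I handed the job in at about 24 s on the clock. I placed them in the order a, b, c, d, and felt each touch the pocket floor before letting go. The highest force I read was about 9 N, well under the limits.

- **Saws:** In the last pictures the shank tops were about 84–85 mm above the bench, which fits saws standing on the 10 mm pocket floors. Each saw was within about 3 mm of its pocket's centre.
- **Saw a:** The arm hid it in the last top view, so its final check comes from the scene camera only.
- **Collar and tin:** The collar measured within about 1 mm of its first position. The tin's position read about 2–4 mm off in x. I put that down to the gripper above it, since it sits at the same pixels in the scene picture and was never touched.
- **Cameras:** The top and scene cameras disagreed with each other by about 2 mm throughout, in line with the stated calibration.

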